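# Rack two opened sample cans and hold the coating probe centred in the second

### The job

At this goods-receiving bench, seat the orange-capped reference can in the rack pocket marked with one dot, then the blue-capped test can in the pocket marked with two dots, both upright and fully down. Then take the coating probe by its black handle out of its holder and lower it through the hole in the blue cap, never touching a can with the probe, until the cap's top face is level with the red band on the rod. Finish there still holding the probe still, upright and centred in the hole, and leave the sealed green can, the tape roll and the knife alone.

Things in the scene. Friction and masses are not known exactly. Their poses are not given: they have to be found in the camera images.
- can_ref: Reference can: upright yellow round can, 54 mm outside diameter, 80 mm high in all, with an orange guide cap as its top 16 mm (same 54 mm diameter). The cap has a central 26 mm hole; the can is hollow and empty. About 110 g. Origin: centre of the underside, z up along the can's axis.
- can_test: Test can: the same can as the reference, but with a blue guide cap: 54 mm diameter, 80 mm high, cap is the top 16 mm with a central 26 mm hole through it; below the cap the can is hollow (49 mm inside) down to its 4 mm floor. About 110 g. Origin: centre of the underside, z up along the can's axis.
- can_test_mouth (a point): Centre of the hole in the blue cap, in the plane of the cap's top face (80 mm above the can's underside); z up along the can's axis.
- rack: Grey inspection rack fixed to the table: a block 120 x 230 x 25 mm (x, y, z) with two round pockets, 62 mm diameter and 16 mm deep, in a row along its y axis, 110 mm apart. White dots on its top face, on its -x margin, tell the pockets apart: one dot or two. Origin: centre of its underside.
- pocket1 (a point): Centre of the floor of the pocket marked with one dot (9 mm above the table, 16 mm below the rack's top face). A can seated fully down has its origin at this height.
- pocket2 (a point): Centre of the floor of the pocket marked with two dots (9 mm above the table, 16 mm below the rack's top face).
- probe: Coating probe, upright: a steel rod 10 mm in diameter, 115 mm long below a black cylindrical handle 24 mm in diameter and 70 mm long with a thin yellow stripe near its top. 185 mm long in all, about 120 g. Origin: the rod's lower tip; z points up along the rod. At the start it stands loosely in its holder, the tip on the foot 8 mm above the table and the underside of the handle 3 mm above the tube rim, so the middle of the handle is 158 mm above the table.
- probe_tip (a point): Lower tip of the probe's rod.
- probe_band (a point): Centre of the red band on the rod, on the rod's axis, 60 mm above the tip. The band is 16 mm high.
- probe_grip (a point): Middle of the black handle, on its axis, 150 mm above the tip.
- holder: Probe holder fixed to the table: dark round foot 84 mm in diameter, 8 mm thick, with an aluminium tube of 38 mm outside and 16 mm inside diameter, whose rim is 120 mm above the table. The probe lifts straight up out of it; the tip clears the rim after 112 mm. Origin: centre of the underside of the foot.
- sealed_can: Bystander: sealed green food can, 75 mm diameter, 55 mm high. Origin: centre of its underside.
- tape_roll: Bystander: amber packing tape roll lying flat, 90 mm diameter, 48 mm high. Origin: centre of its underside.
- knife: Bystander: blue utility knife lying flat, about 140 mm long, 26 mm wide, 20 mm high. Origin: on its underside near the middle, x along the knife.
Things that resemble listed ones, but are neither listed nor needed, are in the scene too. There is more than one size of the probe; the job needs the smaller. What is shaped like the can_test but turquoise is not meant.

How it is judged:
By the outcome, as a careful person would: the job done as asked, in the order asked, and still so for the second after the job is handed in, while the arm keeps its last pose, push and grip.
It also fails if it takes over 72 s, if anything falls off the work surface, if the arm or the gripper's body presses on something with over 40 N, if the wrist force passes 120 N, or if a joint passes its speed limit or range.

### The arm

A 6-joint arm with a two-finger parallel gripper is mounted at the origin on the work surface. World frame = base frame: x ahead of the robot, y to its left, z up, the work surface at z = 0. Lengths are in m, angles in rad, forces in N, time in s.
With the tool pointing down it reaches from about 0.35 to 0.85 m from the base axis. Payload 8.1 kg.
Tool frame: the origin (TCP) lies at the very end of the fingers, on their centre line; the grasp point (between the pads) lies 19 mm behind it; x points along the fingers, y is the direction in which the jaws open and shut, and the axes are right-handed (so a half turn about x gives the same grasp; the last joint's range is limited). The gripper opens to 93 mm and grips with 3 to 60 N. Pads are 15 mm wide; open, the fingers measure 128 mm over their backs; the gripper's body (75 mm by 188 mm) begins 65 mm behind the grasp point.
Start: joints at [-1.24, 0.13, 1.488, -0, 1.523, -0.085], TCP at [0.242, -0.549, 0.219] pointing down, gripper open.
Joint ranges: [-2.96, 2.96], [-0.89, 2.26], [0.02, 2.5], [-1.34, 4.48], [0, 2.73], [-2.66, 2.66]. Speed limits (rad/s): [2.39, 2.39, 2.79, 3.14, 3.14, 3.14].

### API

Orientations are given as a rotation vector (axis times angle).
In Python, from plant import * gives the robot as it stands. The module is installed in compiled form; this text tells all that it offers.
- The arm moves only by the tool apply_moves, never from a script. Its argument "series" is a list of rows, each an object with "jaw": the gripper's target within -1 to 1 (shut at 1, half-way at 0, fully open at -1); "linear": the shift along the tool's x, y, z normalised to -1 to 1, where 1 is 0.6 m, a list of three; "roll": the turn about the tool's x normalised to -1 to 1, where 1 is 30 degrees. A call has 1 to 20 rows; each row is the pose to reach, as a shift and turn from the pose measured when the call began, along the tool's axes at that moment; what a row does not reach only later rows make up. A row lasts 1/8 s, in which the tool goes at most 62.5 mm and 10.7 degrees, less where a joint would pass 70% of its speed; a pose out of reach is approached as far as the arm can. A call with a number of a shift or a turn outside -1 to 1 is refused whole. A call with a gripper value outside its range is refused whole. The fingers move at their own pace and stop on an object; "force" is the grip in N (left out, the last holds). Time passes only in rows, so rows that repeat a pose let the fingers close. It gives the time, the measured TCP pose, the force and the opening at its end, in the units of the state.
- read_state(): the state, without advancing time (a new reading comes with each control period).
- read_camera(name): name is "scene" or "top" or "wrist"; returns a dict with "pixels" (384x512x3 uint8, blue, green, red), "intrinsics" (3x3 intrinsics, pixels), "rvec" (rotation vector, rad) and "tvec" (3), from world to camera coordinates, as OpenCV has them; the wrist camera has in their place "tool_from_camera" (4x4, takes a point from camera to tool coordinates, whose origin is the TCP and whose axes are the tool frame's). Camera axes: x right, y down, z forward; pixel columns grow to the right and rows downward; lengths in m; the calibration is good to about 2 mm. The wrist camera is an equidistant fisheye: a pixel r from the principal point sees the ray r / f radians off the axis. A picture is of the moment at which its call begins: read the wrist's pose just before it. There is no depth.
- close_job(): hands the job in, once; it reports no verdict.
The state is a dict: "t": time; "q": joint angles; "dq": joint speeds; "joint_torque": joint torques, N m; "tool_pos": TCP position; "orientation": TCP orientation; "force": force on the tool from outside, world axes, zero at the start; "wrist_torque": the same for the moment, N m; "opening": finger opening in m.
Only numpy, scipy, OpenCV 4.12 (cv2) and the standard library are available. Lean on these libraries where they do the work, as an engineer would, in place of code of your own. Each camera call takes 0.05 s, during which the arm holds its last target. There are 200 camera calls.

## Working session

There is one attempt and no reset: what is moved stays moved. The work goes in short steps, Python scripts to look and compute and a tool call to move; the robot and the scene stay as the last step left them, time stands still between calls to the robot, and variables do not carry over. Pictures are saved under pics/ and viewed, about 8 in all and at most 12, crops included, and the job is handed in when it is done.

Besides the shell and the picture viewer there is one more tool, called after ">>>" by a JSON object that holds its "name" and its "arguments". apply_moves: Moves the arm, as the interface text tells. Its arguments: {"type":"object","properties":{"series":{"type":"array"},"force":{"type":"number"}},"required":["series"]}

```bash
mkdir -p pics; python3 - <<'E'
from plant import *
import cv2
print(read_state())
for n in ("scene","top"):
    c=read_camera(n); cv2.imwrite(f"pics/{n}0.png",cv2.resize(c["pixels"],(800,600),interpolation=cv2.INTER_CUBIC))
    print(n,c["intrinsics"],c["rvec"],c["tvec"])
c=read_camera("wrist");print(c["intrinsics"],c["tool_from_camera"])
E
```

```text
{'t': 0.0, 'q': array([-1.24038236e+00,  1.31165220e-01,  1.48923022e+00,  7.02236258e-06,
        1.52298411e+00, -8.53618895e-02]), 'dq': array([-0.00042582, -0.00033673,  0.00159087, -0.00125632,  0.00024837,
        0.00029622]), 'joint_torque': array([-5.46946903e-04, -5.59851873e+01, -4.91753948e+01,  7.65975472e-02,
        3.53364414e-02, -1.20861901e-04]), 'tool_pos': array([ 0.24220655, -0.54834618,  0.21761195]), 'orientation': array([ 1.99275399,  0.42219448, -1.99318464]), 'force': array([-0.95798203, -0.23524351,  0.52532578]), 'wrist_torque': array([ 0.0346279 ,  0.03118221, -0.00692152]), 'opening': 0.0928425987089001}
scene [[384.40707246   0.         250.03145227]
 [  0.         384.40707246 194.96666205]
 [  0.           0.           1.        ]] [ 1.86839664  1.87484028 -0.59120464] [-0.02546915 -0.40982201  1.53790982]
top [[367.16906936   0.         252.8021905 ]
 [  0.         367.16906936 190.23463713]
 [  0.           0.           1.        ]] [ 2.20026841 -2.16308018  0.06561863] [0.04392913 0.5765612  1.21498944]
[[297.31863964   0.         261.13657791]
 [  0.         297.31863964 188.88534617]
 [  0.           0.           1.        ]] [[ 6.06659490e-04 -2.45792489e-01  9.69322281e-01 -1.65407298e-01]
 [ 9.99999811e-01  2.45821049e-04 -5.63526103e-04  2.57063777e-04]
 [-9.97693365e-05  9.69322440e-01  2.45792592e-01 -6.74965509e-02]
 [ 0.00000000e+00  0.00000000e+00  0.00000000e+00  1.00000000e+00]]
```

View pics/scene0.png

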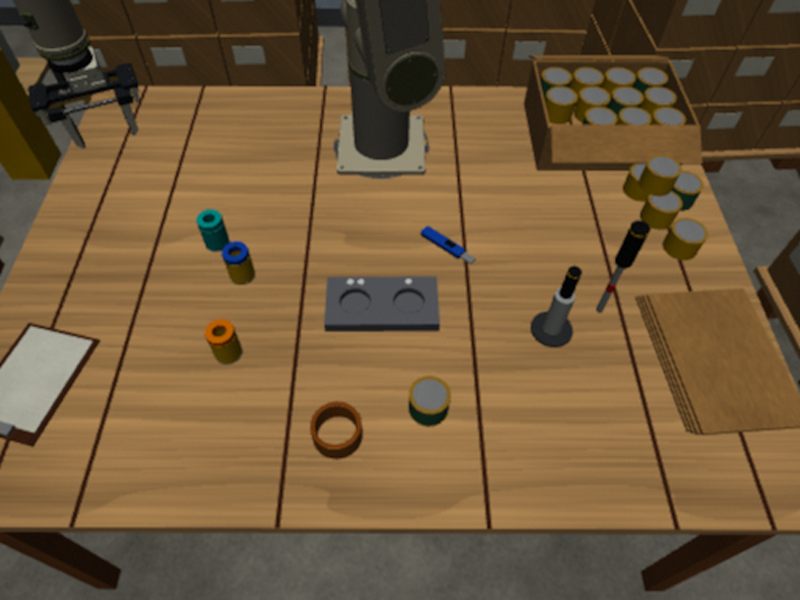

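View pics/top0.png

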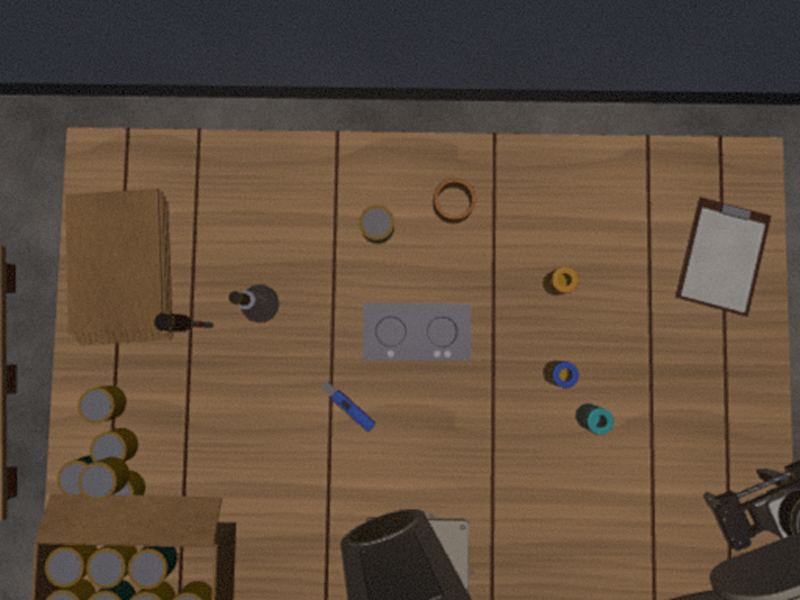

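Candidates: blue-capped test can is at scene(237,262)/top(565,375). The turquoise look-alike is at scene(212,230)/top(600,420) and is not meant. The small probe stands in its holder at scene(570,290)/top(240,298). The larger probe at scene(625,265)/top(175,322) is not meant. Orange can is at scene(223,340)/top(565,280); pocket 1 (one dot) is on the left in top(390,331), and pocket 2 at top(442,331). Next I'll check these in close crops.

```bash
cat > h.py <<'E'
import numpy as np, cv2
from plant import *
def w2c(c): return cv2.Rodrigues(np.array(c["rvec"]))[0], np.array(c["tvec"]).reshape(3)
def onplane(c,u,v,z):
    R,t=w2c(c); d=R.T@np.linalg.inv(c["intrinsics"])@np.array([u,v,1.]); o=-R.T@t
    return o+d*(z-o[2])/d[2]
def proj(c,p):
    R,t=w2c(c); q=c["intrinsics"]@(R@np.array(p)+t); return q[:2]/q[2]
def crop(img,cx,cy,w,h,k):
    x0=int(cx-w/2);y0=int(cy-h/2)
    o=cv2.resize(img[y0:y0+h,x0:x0+w],None,fx=k,fy=k,interpolation=cv2.INTER_CUBIC)
    cv2.putText(o,f"{x0},{y0}",(3,12),0,.4,(255,255,255),1)
    return o
def tool():
    s=read_state(); return cv2.Rodrigues(s["orientation"])[0], s["tool_pos"], s
def wray(c,u,v,z,R,p):
    """wrist pixel -> world point on plane z"""
    K=c["intrinsics"];x=(u-K[0,2])/K[0,0];y=(v-K[1,2])/K[1,1];r=np.hypot(x,y)+1e-12
    d=np.array([np.sin(r)*x/r,np.sin(r)*y/r,np.cos(r)]);T=c["tool_from_camera"]
    o=R@T[:3,3]+p;d=R@T[:3,:3]@d
    return o+d*(z-o[2])/d[2]
def wproj(c,P,R,p):
    T=c["tool_from_camera"];q=T[:3,:3].T@(R.T@(np.array(P)-p)-T[:3,3])
    th=np.arctan2(np.hypot(q[0],q[1]),q[2]);n=q[:2]/np.hypot(q[0],q[1]);K=c["intrinsics"]
    return K[:2,2]+K[0,0]*th*n
def go(P,yawrow=None):
    """linear numbers to bring TCP to world P from here"""
    R,p,s=tool(); return np.round(R.T@(np.array(P)-p)/0.6,4)
E
python3 - <<'E'
from h import *
t=read_camera("top");s=read_camera("scene")
T=[(361,179),(361,240),(266,212),(160,192)]
S=[(142,218),(152,168),(244,194),(357,195)]
a=[crop(t["pixels"],x,y,80,60,5) for x,y in T]
b=[crop(s["pixels"],x,y,80,60,5) for x,y in S]
cv2.imwrite("pics/c1.png",np.vstack([np.hstack(a[:2]),np.hstack(a[2:])]))
cv2.imwrite("pics/c2.png",np.vstack([np.hstack(b[:2]),np.hstack(b[2:])]))
R,p,_=tool();print(R)
E
```

```text
[[-2.65625324e-04  4.03938443e-01 -9.14786130e-01]
 [ 8.42636402e-04 -9.14785747e-01 -4.03938518e-01]
 [-9.99999610e-01 -8.78128393e-04 -9.73829751e-05]]
```

View pics/c1.png

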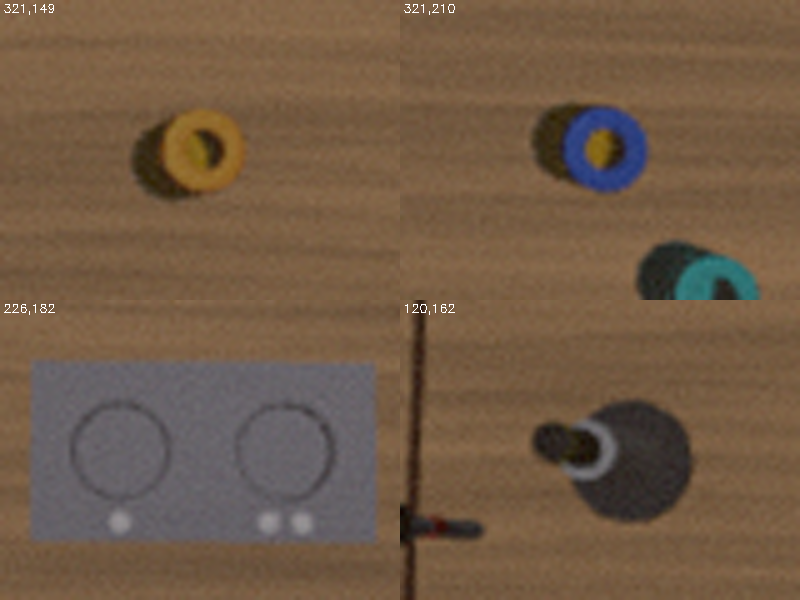

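View pics/c2.png

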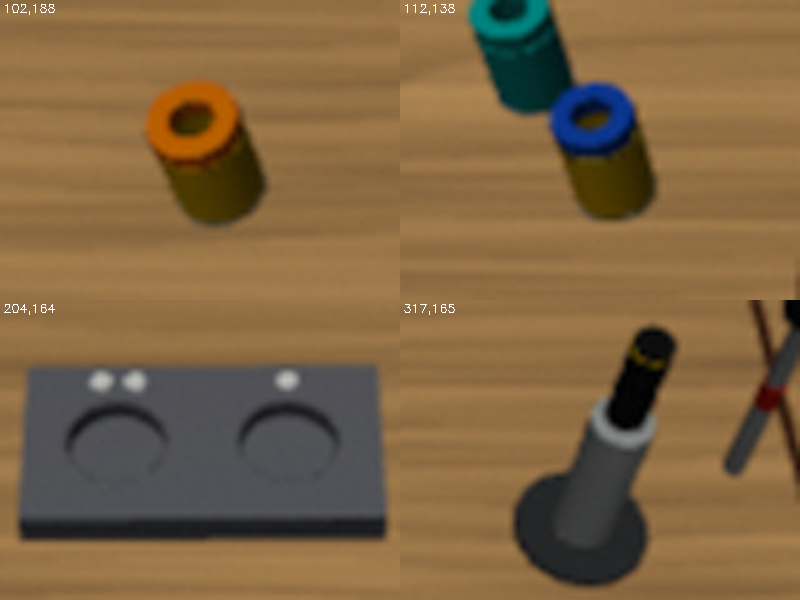

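Crops confirm the choices: solid orange cap at top(361,179), blue cap with yellow body at (362,239.5), turquoise at lower right. One-dot pocket is at (250,212), two-dot at (283,212), and the probe is in the tube at (157,191).

```bash
python3 - <<'E'
from h import *
t=read_camera("top");s=read_camera("scene")
f=lambda x0,y0,a,b:(x0+(a+.5)/5-.5,y0+(b+.5)/5-.5)
D=[("orange",.08,f(321,149,203,150),f(102,188,194,122)),("blue",.08,f(321,210,205,149),f(112,138,193,119)),
("turq",.08,f(321,210,317,297),f(112,138,111,13)),
("p1",.025,f(226,182,120,150),f(204,164,288,143)),("p2",.025,f(226,182,285,151),f(204,164,117,143)),
("rackTL",.025,f(226,182,30,61),f(204,164,386,219)),("rackTR",.025,f(226,182,376,61),f(204,164,20,219)),
("rackBL",.025,f(226,182,30,242),f(204,164,378,66)),("rackBR",.025,f(226,182,376,242),f(204,164,27,66)),
("foot",.008,f(120,162,231,161),f(317,165,181,228)),("rim",.12,f(120,162,186,147),f(317,165,224,121)),("htop",.193,f(120,162,152,142),f(317,165,255,42))]
for n,z,a,b in D: print(n,onplane(t,*a,z)[:2].round(4),onplane(s,*b,z)[:2].round(4))
E
```

```text
orange [ 0.6147 -0.293 ] [ 0.6185 -0.2914]
blue [ 0.4215 -0.2937] [ 0.4271 -0.292 ]
turq [ 0.3303 -0.3636] [ 0.3355 -0.3606]
p1 [0.5037 0.0632] [0.5073 0.0626]
p2 [ 0.505  -0.0469] [ 0.5077 -0.0464]
rackTL [0.5622 0.1245] [0.5649 0.1226]
rackTR [ 0.5661 -0.107 ] [ 0.5658 -0.1044]
rackBL [0.4416 0.1219] [0.445  0.1225]
rackBR [ 0.4457 -0.108 ] [ 0.4459 -0.1078]
foot [0.5595 0.3496] [0.5634 0.35  ]
rim [0.5615 0.3501] [0.5617 0.3506]
htop [0.5594 0.3501] [0.561  0.3503]
```

```bash
python3 - <<'E'
from h import *
print(go([.616,-.2925,.15]))
t=read_camera("top");s=read_camera("scene")
f=lambda x0,y0,a,b:(x0+(a+.5)/5-.5,y0+(b+.5)/5-.5)
P=lambda c:c["intrinsics"]@np.column_stack(w2c(c))
for a,b in [(f(120,162,82,230),f(317,165,333,170)),((160*.64,322*.64),(638*.64,228*.64))]:
    X=cv2.triangulatePoints(P(t),P(s),np.array(a).reshape(2,1),np.array(b).reshape(2,1));print((X[:3]/X[3]).ravel())
E
```

```text
[ 0.1141 -0.1391 -0.7422]
[ 0.51147451  0.45602908 -0.00305179]
[0.50883459 0.45997883 0.24656091]
```

>>> {"name": "apply_moves", "arguments": {"series": [{"jaw": -1,"linear": [0.03,-0.1391,-0.7422],"roll": 0},{"jaw": -1,"linear": [0.03,-0.1391,-0.7422],"roll": 0},{"jaw": -1,"linear": [0.03,-0.1391,-0.7422],"roll": 0},{"jaw": -1,"linear": [0.03,-0.1391,-0.7422],"roll": 0},{"jaw": -1,"linear": [0.03,-0.1391,-0.7422],"roll": 0},{"jaw": -1,"linear": [0.03,-0.1391,-0.7422],"roll": 0},{"jaw": -1,"linear": [0.03,-0.1391,-0.7422],"roll": 0},{"jaw": -1,"linear": [0.114,-0.1391,-0.7422],"roll": 0},{"jaw": -1,"linear": [0.114,-0.1391,-0.7422],"roll": 0},{"jaw": -1,"linear": [0.114,-0.1391,-0.7422],"roll": 0},{"jaw": -1,"linear": [0.114,-0.1391,-0.7422],"roll": 0},{"jaw": -1,"linear": [0.114,-0.1391,-0.7422],"roll": 0}], "force": 20}}

```text
t: 1.95
tool_pos: [0.6163, -0.294, 0.1524]
orientation: [1.995, 0.417, -1.99]
force: [-0.3, -0.5, 1.3]
opening: 0.093
```

```bash
python3 - <<'E'
from h import *
R,p,s=tool();c=read_camera("wrist");im=c["pixels"].copy()
print(p,s["q"])
for o in [(.616,-.2925),(.424,-.293)]:
    for r in (.027,.013):
        for a in np.linspace(0,2*np.pi,24): 
            u=wproj(c,[o[0]+r*np.cos(a),o[1]+r*np.sin(a),.08],R,p).round().astype(int)
            if 0<=u[0]<512 and 0<=u[1]<384: im[u[1],u[0]]=(0,255,0)
cv2.imwrite("pics/w1.png",cv2.resize(im,(800,600)))
E
```

```text
[ 0.61630002 -0.29399723  0.15243421] [-5.20177590e-01  3.84481337e-01  1.31177540e+00  3.13323637e-05
  1.44235389e+00  6.36214067e-01]
```

View pics/w1.png

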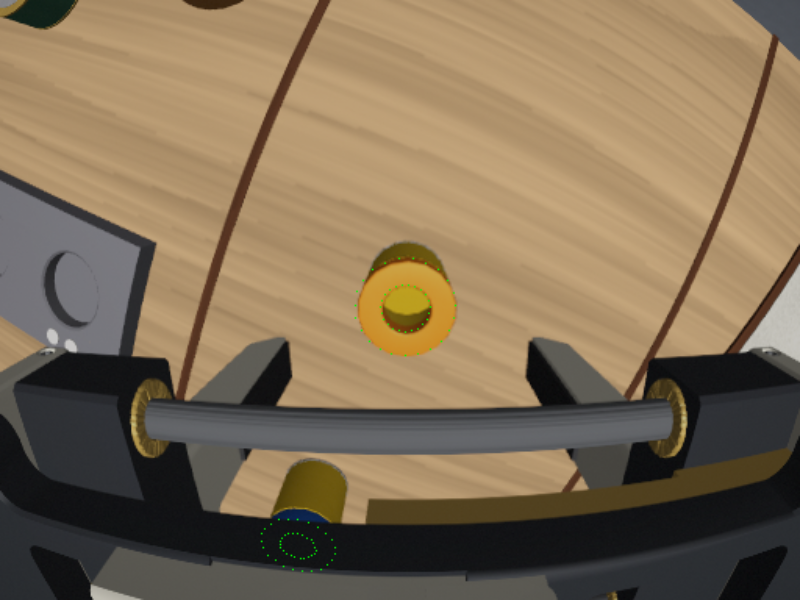

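Wrist view: the orange cap is centred at (407,309), between the open fingers and matching the prediction to ~2 mm. The blue can is at (310,500), outside the fingers.

```bash
python3 - <<'E'
from h import *
R,p,s=tool();c=read_camera("wrist")
P=wray(c,407*.64,309*.64,.08,R,p);print(P,p,go([P[0],P[1],.028]))
E
```

```text
[ 0.61589557 -0.29352521  0.08      ] [ 0.61619421 -0.29371469  0.15197854] [ 0.2059 -0.0004  0.0006]
```

Directly above; descend and grip.

>>> {"name": "apply_moves", "arguments": {"series": [{"jaw": -1,"linear": [0.07,0,0],"roll": 0},{"jaw": -1,"linear": [0.14,0,0],"roll": 0},{"jaw": -1,"linear": [0.206,0,0],"roll": 0},{"jaw": -1,"linear": [0.206,0,0],"roll": 0},{"jaw": -1,"linear": [0.206,0,0],"roll": 0},{"jaw": 1,"linear": [0.206,0,0],"roll": 0},{"jaw": 1,"linear": [0.206,0,0],"roll": 0},{"jaw": 1,"linear": [0.206,0,0],"roll": 0},{"jaw": 1,"linear": [0.206,0,0],"roll": 0},{"jaw": 1,"linear": [0.206,0,0],"roll": 0},{"jaw": 1,"linear": [0.206,0,0],"roll": 0}], "force": 20}}

```text
t: 3.42
tool_pos: [0.6164, -0.2936, 0.0281]
orientation: [1.994, 0.418, -1.991]
force: [-1.0, 0.2, 1.8]
opening: 0.0544
```

```bash
python3 - <<'E'
from h import *
R,p,s=tool();print(p,s["opening"],s["force"]);print(go([.505,.063,.14]),R.round(3).tolist())
E
```

```text
[ 0.61635026 -0.29355505  0.02810227] 0.05437552851128069 [-0.97771949  0.1567409   1.76717497]
[-0.1873 -0.6184 -0.0699] [[0.002, 0.403, -0.915], [-0.001, -0.915, -0.403], [-1.0, 0.001, -0.001]]
```

>>> {"name": "apply_moves", "arguments": {"series": [{"jaw": 1,"linear": [-0.09,0,0],"roll": 0},{"jaw": 1,"linear": [-0.187,0,0],"roll": 0},{"jaw": 1,"linear": [-0.187,-0.08,-0.009],"roll": -0.2},{"jaw": 1,"linear": [-0.187,-0.16,-0.018],"roll": -0.4},{"jaw": 1,"linear": [-0.187,-0.24,-0.027],"roll": -0.6},{"jaw": 1,"linear": [-0.187,-0.32,-0.036],"roll": -0.8},{"jaw": 1,"linear": [-0.187,-0.4,-0.045],"roll": -1},{"jaw": 1,"linear": [-0.187,-0.48,-0.054],"roll": -1},{"jaw": 1,"linear": [-0.187,-0.56,-0.063],"roll": -1},{"jaw": 1,"linear": [-0.187,-0.6184,-0.07],"roll": -1},{"jaw": 1,"linear": [-0.187,-0.6184,-0.07],"roll": -1},{"jaw": 1,"linear": [-0.187,-0.6184,-0.07],"roll": -1},{"jaw": 1,"linear": [-0.187,-0.6184,-0.07],"roll": -1}]}}

```text
t: 5.05
tool_pos: [0.5053, 0.0621, 0.1398]
orientation: [1.659, 0.838, -1.657]
force: [0.2, 0.4, -1.6]
opening: 0.0544
```

```bash
python3 - <<'E'
from h import *
R,p,s=tool();c=read_camera("wrist");im=c["pixels"].copy();print(p,s["q"],R.round(3).tolist())
for o,rr,z in [((p[0],p[1]),(.027,.013),p[2]-.028+.08),((.505,.063),(.031,),.025),((.5065,-.047),(.031,),.025)]:
    for r in rr:
        for a in np.linspace(0,2*np.pi,30): 
            u=wproj(c,[o[0]+r*np.cos(a),o[1]+r*np.sin(a),z],R,p).round().astype(int)
            if 0<=u[0]<512 and 0<=u[1]<384: im[u[1],u[0]]=(0,255,0)
cv2.imwrite("pics/w2.png",cv2.resize(im,(800,600)))
E
```

```text
[0.50532679 0.06205436 0.13975467] [ 2.22586884e-02 -6.63762694e-02  1.83502383e+00 -1.10274568e-03
  1.37143858e+00  6.55975900e-01] [[0.002, 0.806, -0.592], [-0.001, -0.592, -0.806], [-1.0, 0.002, -0.0]]
```

View pics/w2.png

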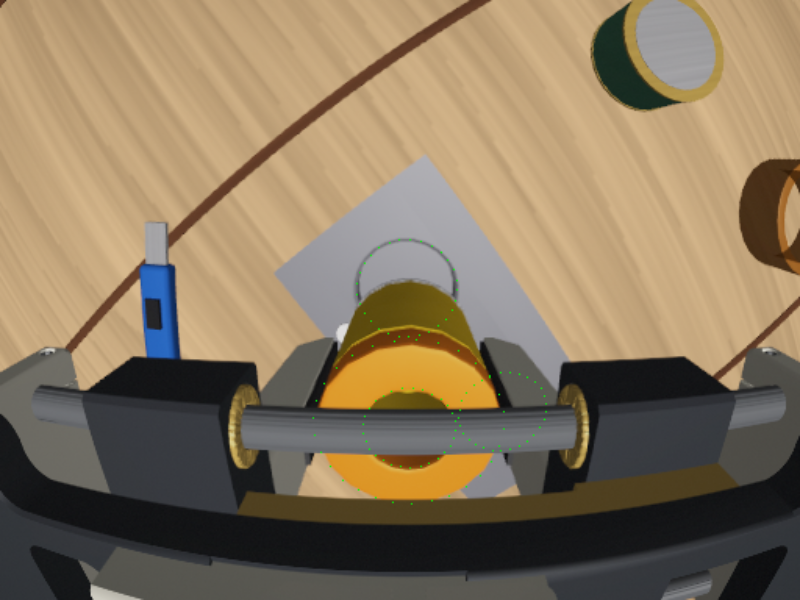

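The green pocket-1 ring lies on the pocket rim (405,285), and the can is held straight above it. Lowering and releasing.

>>> {"name": "apply_moves", "arguments": {"series": [{"jaw": 1,"linear": [0.06,-0.001,-0.0013],"roll": 0},{"jaw": 1,"linear": [0.11,-0.001,-0.0013],"roll": 0},{"jaw": 1,"linear": [0.14,-0.001,-0.0013],"roll": 0},{"jaw": 1,"linear": [0.155,-0.001,-0.0013],"roll": 0},{"jaw": 1,"linear": [0.165,-0.001,-0.0013],"roll": 0},{"jaw": 1,"linear": [0.172,-0.001,-0.0013],"roll": 0},{"jaw": 1,"linear": [0.172,-0.001,-0.0013],"roll": 0},{"jaw": 1,"linear": [0.172,-0.001,-0.0013],"roll": 0}]}}

```text
t: 6.1
tool_pos: [0.5058, 0.063, 0.037]
orientation: [1.66, 0.838, -1.657]
force: [0.6, 0.5, -2.2]
opening: 0.0544
```

>>> {"name": "apply_moves", "arguments": {"series": [{"jaw": -1,"linear": [0,0,0],"roll": 0},{"jaw": -1,"linear": [0,0,0],"roll": 0},{"jaw": -1,"linear": [0,0,0],"roll": 0},{"jaw": -1,"linear": [0,0,0],"roll": 0},{"jaw": -1,"linear": [-0.08,0,0],"roll": 0},{"jaw": -1,"linear": [-0.16,0,0],"roll": 0},{"jaw": -1,"linear": [-0.2,0,0],"roll": 0},{"jaw": -1,"linear": [-0.2,0,0],"roll": 0}]}}

```text
t: 7.1
tool_pos: [0.5073, 0.0632, 0.1595]
orientation: [1.663, 0.835, -1.652]
force: [0.1, -0.8, 0.0]
opening: 0.0927
```

```bash
python3 - <<'E'
from h import *
R,p,s=tool();print(p,s["opening"]);print(go([.424,-.293,.15]))
t=read_camera("top");u=proj(t,[.505,.063,.08]);o=crop(t["pixels"],*u,80,60,5);w=read_camera("wrist")
cv2.imwrite("pics/c3.png",np.hstack([o,cv2.resize(w["pixels"],(400,300))]))
E
```

```text
[0.50728591 0.06315742 0.15953754] 0.0926754826709858
[0.0154 0.2395 0.5606]
```

View pics/c3.png

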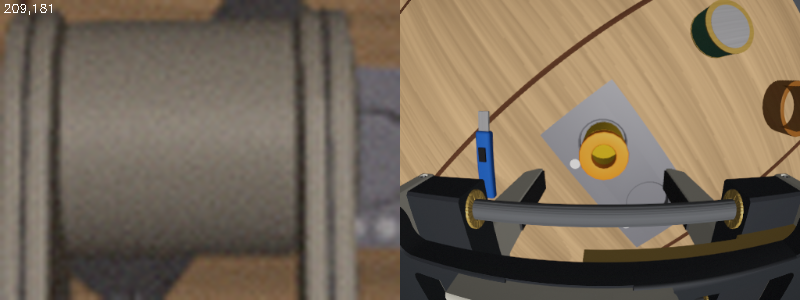

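The orange can stands in the one-dot pocket (dot at (575,164)). On to the blue can.

>>> {"name": "apply_moves", "arguments": {"series": [{"jaw": -1,"linear": [0,0.2395,0.5606],"roll": 0},{"jaw": -1,"linear": [0,0.2395,0.5606],"roll": 0},{"jaw": -1,"linear": [0,0.2395,0.5606],"roll": 0},{"jaw": -1,"linear": [0,0.2395,0.5606],"roll": 0},{"jaw": -1,"linear": [0.0154,0.2395,0.5606],"roll": 0},{"jaw": -1,"linear": [0.0154,0.2395,0.5606],"roll": 0},{"jaw": -1,"linear": [0.0154,0.2395,0.5606],"roll": 0},{"jaw": -1,"linear": [0.0154,0.2395,0.5606],"roll": 0},{"jaw": -1,"linear": [0.0154,0.2395,0.5606],"roll": 0},{"jaw": -1,"linear": [0.0154,0.2395,0.5606],"roll": 0},{"jaw": -1,"linear": [0.0154,0.2395,0.5606],"roll": 0}]}}

```text
t: 8.57
tool_pos: [0.4222, -0.2924, 0.1472]
orientation: [1.658, 0.839, -1.656]
force: [0.5, -0.3, -0.4]
opening: 0.0929
```

```bash
python3 - <<'E'
from h import *
R,p,s=tool();c=read_camera("wrist");print(p)
hsv=cv2.cvtColor(c["pixels"],cv2.COLOR_BGR2HSV)
m=cv2.inRange(hsv,(108,120,60),(130,255,255));n,l,st,ce=cv2.connectedComponentsWithStats(m)
for i in range(1,n):
    if st[i,4]>200:
        k=(l==i).astype(np.uint8);cn=max(cv2.findContours(k,0,1)[0],key=len);e=cv2.fitEllipse(cn)
        print(st[i],e); 
        q=wray(c,*e[0],.08,R,p);print(q,go([q[0],q[1],.028]))
cv2.imwrite("pics/w3.png",c["pixels"])
E
```

```text
[ 0.42217783 -0.29244196  0.14720032]
[ 230  167   64   64 2437] ((261.5766906738281, 198.69406127929688), (62.4973030090332, 62.76225280761719), 104.6071548461914)
[ 0.42269638 -0.29249342  0.08      ] [ 0.1987  0.0002 -0.0007]
```

View pics/w3.png

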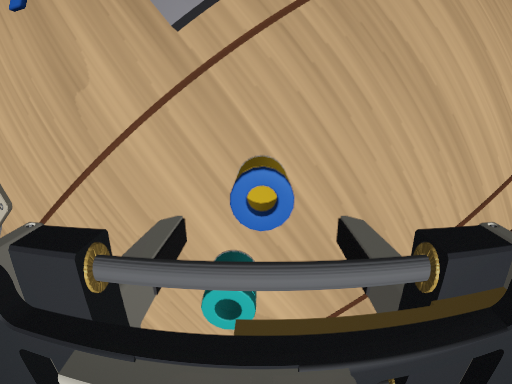

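Blue can centred at (262,199); turquoise at (228,305), clear of the fingers. Descend and grip.

>>> {"name": "apply_moves", "arguments": {"series": [{"jaw": -1,"linear": [0.07,0,0],"roll": 0},{"jaw": -1,"linear": [0.14,0,0],"roll": 0},{"jaw": -1,"linear": [0.199,0,0],"roll": 0},{"jaw": -1,"linear": [0.199,0,0],"roll": 0},{"jaw": -1,"linear": [0.199,0,0],"roll": 0},{"jaw": 1,"linear": [0.199,0,0],"roll": 0},{"jaw": 1,"linear": [0.199,0,0],"roll": 0},{"jaw": 1,"linear": [0.199,0,0],"roll": 0},{"jaw": 1,"linear": [0.199,0,0],"roll": 0},{"jaw": 1,"linear": [0.199,0,0],"roll": 0},{"jaw": 1,"linear": [0.199,0,0],"roll": 0}], "force": 20}}

```text
t: 10.0
tool_pos: [0.4224, -0.2928, 0.028]
orientation: [1.658, 0.838, -1.657]
force: [0.1, 0.2, 2.2]
opening: 0.0539
```

```bash
python3 - <<'E'
from h import *
R,p,s=tool();print(p,s["opening"],s["force"]);print(go([.5065,-.0475,.14]))
E
```

```text
[ 0.42238264 -0.29283791  0.02799862] 0.05391569986153651 [0.07082283 0.24943974 2.19589289]
[-0.187  -0.1283 -0.4127]
```

>>> {"name": "apply_moves", "arguments": {"series": [{"jaw": 1,"linear": [-0.09,0,0],"roll": 0},{"jaw": 1,"linear": [-0.187,0,0],"roll": 0},{"jaw": 1,"linear": [-0.187,-0.025,-0.08],"roll": -0.2},{"jaw": 1,"linear": [-0.187,-0.05,-0.16],"roll": -0.4},{"jaw": 1,"linear": [-0.187,-0.075,-0.24],"roll": -0.6},{"jaw": 1,"linear": [-0.187,-0.1,-0.32],"roll": -0.8},{"jaw": 1,"linear": [-0.187,-0.1283,-0.4127],"roll": -1},{"jaw": 1,"linear": [-0.187,-0.1283,-0.4127],"roll": -1},{"jaw": 1,"linear": [-0.187,-0.1283,-0.4127],"roll": -1},{"jaw": 1,"linear": [-0.187,-0.1283,-0.4127],"roll": -1}]}}

```text
t: 11.25
tool_pos: [0.5061, -0.0487, 0.1398]
orientation: [1.29, 1.152, -1.29]
force: [0.2, 0.7, -0.8]
opening: 0.0537
```

```bash
python3 - <<'E'
from h import *
R,p,s=tool();print(p,R.round(3).tolist(),s["opening"]);print(go([.506,-.0475,.0365]))
c=read_camera("wrist");im=c["pixels"].copy()
for o,rr,z in [((p[0],p[1]),(.027,.013),p[2]-.028+.08),((.506,-.0475),(.031,),.025)]:
    for r in rr:
        for a in np.linspace(0,2*np.pi,30): 
            u=wproj(c,[o[0]+r*np.cos(a),o[1]+r*np.sin(a),z],R,p).round().astype(int)
            if 0<=u[0]<512 and 0<=u[1]<384: im[u[1],u[0]]=(0,255,0)
cv2.imwrite("pics/w4.png",cv2.resize(im,(800,600)))
E
```

```text
[ 0.50610687 -0.04867853  0.13984266] [[0.001, 0.994, -0.111], [-0.002, -0.111, -0.994], [-1.0, 0.002, 0.001]] 0.05366200516724403
[ 0.1722 -0.0007 -0.0022]
```

View pics/w4.png

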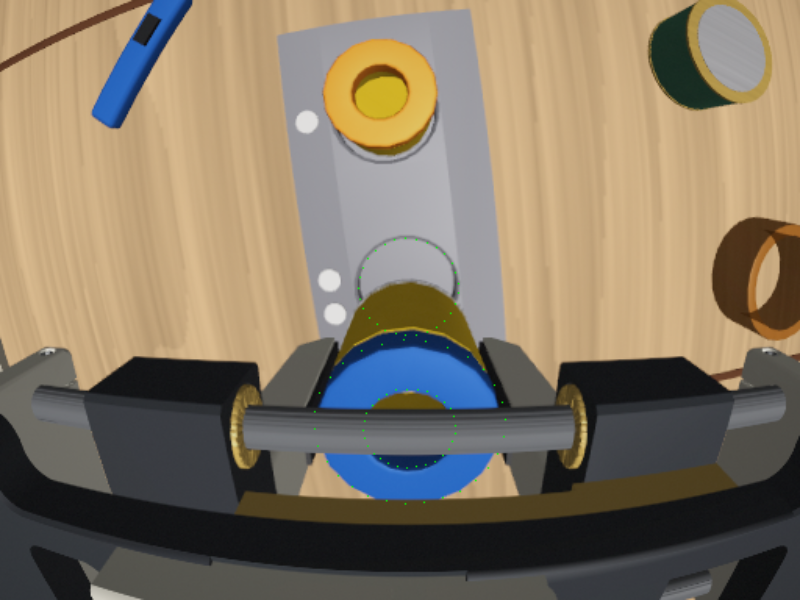

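Two dots at (329,280),(335,314) mark this pocket, and the ring fits its rim at (407,285). The orange can is seated at the one dot. Lower.

>>> {"name": "apply_moves", "arguments": {"series": [{"jaw": 1,"linear": [0.06,-0.0007,-0.0022],"roll": 0},{"jaw": 1,"linear": [0.11,-0.0007,-0.0022],"roll": 0},{"jaw": 1,"linear": [0.14,-0.0007,-0.0022],"roll": 0},{"jaw": 1,"linear": [0.155,-0.0007,-0.0022],"roll": 0},{"jaw": 1,"linear": [0.165,-0.0007,-0.0022],"roll": 0},{"jaw": 1,"linear": [0.172,-0.0007,-0.0022],"roll": 0},{"jaw": 1,"linear": [0.172,-0.0007,-0.0022],"roll": 0},{"jaw": 1,"linear": [0.172,-0.0007,-0.0022],"roll": 0}]}}

```text
t: 12.3
tool_pos: [0.5063, -0.0475, 0.0372]
orientation: [1.291, 1.152, -1.29]
force: [0.6, 0.6, -0.6]
opening: 0.0538
```

>>> {"name": "apply_moves", "arguments": {"series": [{"jaw": -1,"linear": [0,0,0],"roll": 0},{"jaw": -1,"linear": [0,0,0],"roll": 0},{"jaw": -1,"linear": [0,0,0],"roll": 0},{"jaw": -1,"linear": [0,0,0],"roll": 0},{"jaw": -1,"linear": [-0.08,0,0],"roll": 0},{"jaw": -1,"linear": [-0.16,0,0],"roll": 0},{"jaw": -1,"linear": [-0.26,0,0],"roll": 0},{"jaw": -1,"linear": [-0.37,0,0],"roll": 0},{"jaw": -1,"linear": [-0.37,0,0],"roll": 0},{"jaw": -1,"linear": [-0.37,0,0],"roll": 0}]}}

```text
t: 13.55
tool_pos: [0.506, -0.0472, 0.2591]
orientation: [1.291, 1.151, -1.289]
force: [-0.3, -0.9, 0.0]
opening: 0.0931
```

```bash
python3 - <<'E'
from h import *
R,p,s=tool();c=read_camera("wrist");print(p)
hsv=cv2.cvtColor(c["pixels"],cv2.COLOR_BGR2HSV)
for nm,lo,hi in [("blue",(108,120,60),(130,255,255)),("orange",(10,170,120),(22,255,255))]:
    m=cv2.inRange(hsv,lo,hi);n,l,st,ce=cv2.connectedComponentsWithStats(m)
    for i in range(1,n):
        if st[i,4]>300:
            k=(l==i).astype(np.uint8);cn=max(cv2.findContours(k,0,1)[0],key=len)
            e=cv2.fitEllipse(cn);print(nm,st[i],e,wray(c,*e[0],.089,R,p))
print(go([.561,.350,.26]))
cv2.imwrite("pics/w5.png",c["pixels"])
E
```

```text
[ 0.50598568 -0.04721381  0.25912169]
blue [ 106   20   50   69 1101] ((130.67044067382812, 53.3094482421875), (17.36247444152832, 97.10488891601562), 31.24550437927246) [0.36880112 0.11754914 0.089     ]
blue [ 239  152   45   46 1136] ((260.870361328125, 174.38426208496094), (44.26982879638672, 44.499881744384766), 70.64214324951172) [ 0.50593485 -0.04773583  0.089     ]
orange [226  57  47  46 451] ((249.9383087158203, 79.85260009765625), (43.259613037109375, 44.383888244628906), 94.14727783203125) [0.50583707 0.06074823 0.089     ]
orange [429 135  42  58 461] ((449.4366455078125, 163.53482055664062), (40.41183853149414, 58.25837326049805), 10.210132598876953) [ 0.75580723 -0.05832659  0.089     ]
[-0.0046  0.0188 -0.6681]
```

Blue seated at (0.506,-0.048), orange at (0.506,0.061), both inside the pocket tolerance. Now above the probe.

>>> {"name": "apply_moves", "arguments": {"series": [{"jaw": -1,"linear": [0,0.002,-0.08],"roll": -0.2},{"jaw": -1,"linear": [0,0.004,-0.16],"roll": -0.4},{"jaw": -1,"linear": [0,0.007,-0.24],"roll": -0.6},{"jaw": -1,"linear": [0,0.009,-0.32],"roll": -0.8},{"jaw": -1,"linear": [0,0.011,-0.4],"roll": -1},{"jaw": -1,"linear": [0,0.0135,-0.48],"roll": -1},{"jaw": -1,"linear": [0,0.016,-0.56],"roll": -1},{"jaw": -1,"linear": [0,0.018,-0.64],"roll": -1},{"jaw": -1,"linear": [0,0.0188,-0.6681],"roll": -1},{"jaw": -1,"linear": [0,0.0188,-0.6681],"roll": -1},{"jaw": -1,"linear": [0,0.0188,-0.6681],"roll": -1},{"jaw": -1,"linear": [0,0.0188,-0.6681],"roll": -1}]}}

```text
t: 15.1
tool_pos: [0.5613, 0.3486, 0.2575]
orientation: [0.901, 1.375, -0.902]
force: [0.4, 0.1, 0.3]
opening: 0.093
```

```bash
python3 - <<'E'
from h import *
R,p,s=tool();c=read_camera("wrist");im=c["pixels"].copy();print(p,s["q"],R.round(4).tolist())
for o,r,z in [((.561,.350),.012,.193),((.561,.350),.019,.12),((.561,.350),.042,.008)]:
    for a in np.linspace(0,2*np.pi,30): 
            u=wproj(c,[o[0]+r*np.cos(a),o[1]+r*np.sin(a),z],R,p).round().astype(int)
            if 0<=u[0]<512 and 0<=u[1]<384: im[u[1],u[0]]=(0,255,0)
cv2.imwrite("pics/w6.png",cv2.resize(im[60:360,60:460],(800,600),interpolation=cv2.INTER_CUBIC))
E
```

```text
[0.56131247 0.34862569 0.25746688] [ 4.79086213e-01  2.83789762e-01  1.24357243e+00 -1.51457553e-03
  1.61443133e+00  6.82328468e-02] [[0.0005, 0.9168, 0.3993], [-0.0014, 0.3993, -0.9168], [-1.0, -0.0001, 0.0015]]
```

View pics/w6.png

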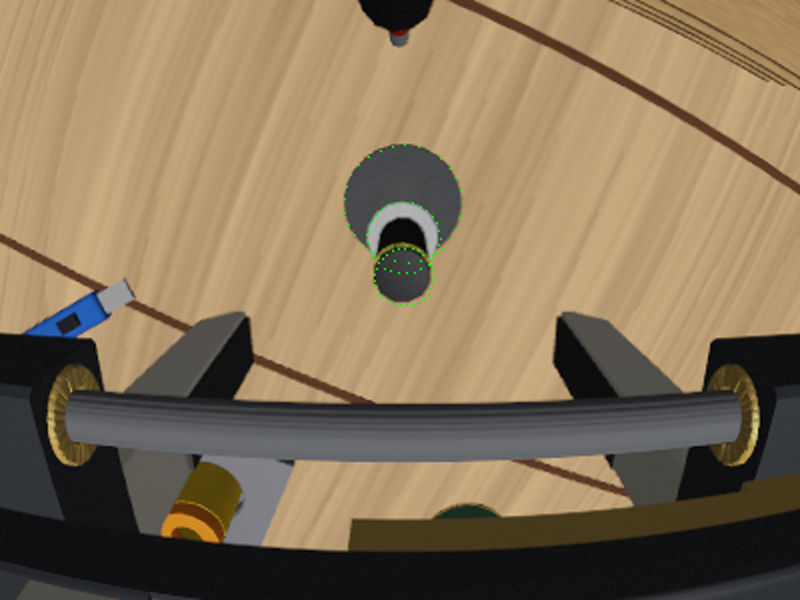

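Rings fit the handle top at crop(403,275), the tube rim and the foot. The larger probe at (398,20) is clear. Descend and grip.

>>> {"name": "apply_moves", "arguments": {"series": [{"jaw": -1,"linear": [0.06,0.0005,-0.0023],"roll": 0},{"jaw": -1,"linear": [0.12,0.0005,-0.0023],"roll": 0},{"jaw": -1,"linear": [0.17,0.0005,-0.0023],"roll": 0},{"jaw": -1,"linear": [0.1975,0.0005,-0.0023],"roll": 0},{"jaw": -1,"linear": [0.1975,0.0005,-0.0023],"roll": 0},{"jaw": -1,"linear": [0.1975,0.0005,-0.0023],"roll": 0},{"jaw": 1,"linear": [0.1975,0.0005,-0.0023],"roll": 0},{"jaw": 1,"linear": [0.1975,0.0005,-0.0023],"roll": 0},{"jaw": 1,"linear": [0.1975,0.0005,-0.0023],"roll": 0},{"jaw": 1,"linear": [0.1975,0.0005,-0.0023],"roll": 0},{"jaw": 1,"linear": [0.1975,0.0005,-0.0023],"roll": 0},{"jaw": 1,"linear": [0.1975,0.0005,-0.0023],"roll": 0},{"jaw": 1,"linear": [0.1975,0.0005,-0.0023],"roll": 0},{"jaw": 1,"linear": [0.1975,0.0005,-0.0023],"roll": 0},{"jaw": 1,"linear": [0.1975,0.0005,-0.0023],"roll": 0}], "force": 35}}

```text
t: 17.02
tool_pos: [0.5611, 0.35, 0.1391]
orientation: [0.901, 1.375, -0.902]
force: [-0.2, -0.4, 0.2]
opening: 0.0235
```

```bash
python3 - <<'E'
from h import *
R,p,s=tool();print(p,s["opening"],s["force"],s["wrist_torque"],R.round(4).tolist())
E
```

```text
[0.56114988 0.35001774 0.13909508] 0.02353776258738992 [-0.19882293 -0.44856112  0.20698086] [ 0.03001761 -0.0565385  -0.04471982] [[0.0007, 0.9168, 0.3994], [-0.0013, 0.3994, -0.9168], [-1.0, 0.0001, 0.0014]]
```

>>> {"name": "apply_moves", "arguments": {"series": [{"jaw": 1,"linear": [-0.03,0,0],"roll": 0},{"jaw": 1,"linear": [-0.07,0,0],"roll": 0},{"jaw": 1,"linear": [-0.12,0,0],"roll": 0},{"jaw": 1,"linear": [-0.17,0,0],"roll": 0},{"jaw": 1,"linear": [-0.22,0,0],"roll": 0},{"jaw": 1,"linear": [-0.25,0,0],"roll": 0},{"jaw": 1,"linear": [-0.25,0,0],"roll": 0},{"jaw": 1,"linear": [-0.25,0,0],"roll": 0}]}}

```text
t: 18.02
tool_pos: [0.5606, 0.35, 0.2876]
orientation: [0.899, 1.376, -0.903]
force: [0.7, 0.6, -2.4]
opening: 0.0235
```

```bash
python3 - <<'E'
from h import *
R,p,s=tool();print(p,s["opening"],s["force"]);print(go([.506,-.0477,.26]),go([.506,-.0477,.28]))
E
```

```text
[0.56060847 0.34995452 0.28759813] 0.023489888931641216 [ 0.73202958  0.59122047 -2.3872836 ]
[ 0.0476 -0.348   0.5712] [ 0.0142 -0.3481  0.5713]
```

>>> {"name": "apply_moves", "arguments": {"series": [{"jaw": 1,"linear": [0,-0.02,0.033],"roll": 0},{"jaw": 1,"linear": [0,-0.05,0.082],"roll": 0},{"jaw": 1,"linear": [0,-0.08,0.131],"roll": 0},{"jaw": 1,"linear": [0,-0.11,0.181],"roll": 0},{"jaw": 1,"linear": [0,-0.14,0.23],"roll": 0},{"jaw": 1,"linear": [0,-0.17,0.279],"roll": 0},{"jaw": 1,"linear": [0,-0.2,0.328],"roll": 0},{"jaw": 1,"linear": [0,-0.23,0.378],"roll": 0},{"jaw": 1,"linear": [0,-0.26,0.427],"roll": 0},{"jaw": 1,"linear": [0,-0.29,0.476],"roll": 0},{"jaw": 1,"linear": [0,-0.32,0.525],"roll": 0},{"jaw": 1,"linear": [0,-0.34,0.558],"roll": 0},{"jaw": 1,"linear": [0.014,-0.3481,0.5713],"roll": 0},{"jaw": 1,"linear": [0.014,-0.3481,0.5713],"roll": 0},{"jaw": 1,"linear": [0.014,-0.3481,0.5713],"roll": 0},{"jaw": 1,"linear": [0.014,-0.3481,0.5713],"roll": 0}]}}

```text
t: 20.02
tool_pos: [0.5062, -0.0469, 0.2802]
orientation: [0.899, 1.376, -0.902]
force: [0.6, 0.4, -1.4]
opening: 0.0231
```

```bash
python3 - <<'E'
from h import *
R,p,s=tool();print(p,s["opening"],R.round(4).tolist())
out=[]
t=[.506,-.0477,.089]
tip=p+R@np.array([.131,0,0]);band=p+R@np.array([.071,0,0]);print(tip)
for n in("scene","wrist"):
    c=read_camera(n);im=c["pixels"].copy()
    f=(lambda P:proj(c,P)) if n=="scene" else (lambda P:wproj(c,P,R,p))
    g=f(t) if n=="scene" else f(t)
    k=8 if n=="scene" else 4; w,h=(50,75) if n=="scene" else (100,150)
    cy=f([.506,-.0477,.14])[1] if n=="scene" else g[1]
    x0=int(g[0]-w/2);y0=int(cy-h/2)
    o=cv2.resize(im[y0:y0+h,x0:x0+w],None,fx=k,fy=k,interpolation=cv2.INTER_CUBIC)
    D=lambda P:tuple(int(v) for v in ((np.array(f(P))-[x0,y0]+.5)*k))
    for r in (.027,.013):
        for a in np.linspace(0,2*np.pi,40): cv2.circle(o,D([t[0]+r*np.cos(a),t[1]+r*np.sin(a),t[2]]),1,(0,255,0),-1)
    for P in(tip,band,p): cv2.circle(o,D(P),2,(255,0,255),-1)
    print(n,x0,y0,k,D(tip),D(band)); out.append(o)
cv2.imwrite("pics/c4.png",np.hstack(out))
E
```

```text
[ 0.5061727  -0.04692788  0.28020628] 0.02314406340154733 [[-0.001, 0.9164, 0.4004], [-0.0021, 0.4004, -0.9164], [-1.0, -0.0017, 0.0015]]
[ 0.50604633 -0.04719676  0.14920662]
scene 200 131 8 (201, 292) (193, 184)
wrist 211 96 4 (203, 345) (203, 409)
```

View pics/c4.png

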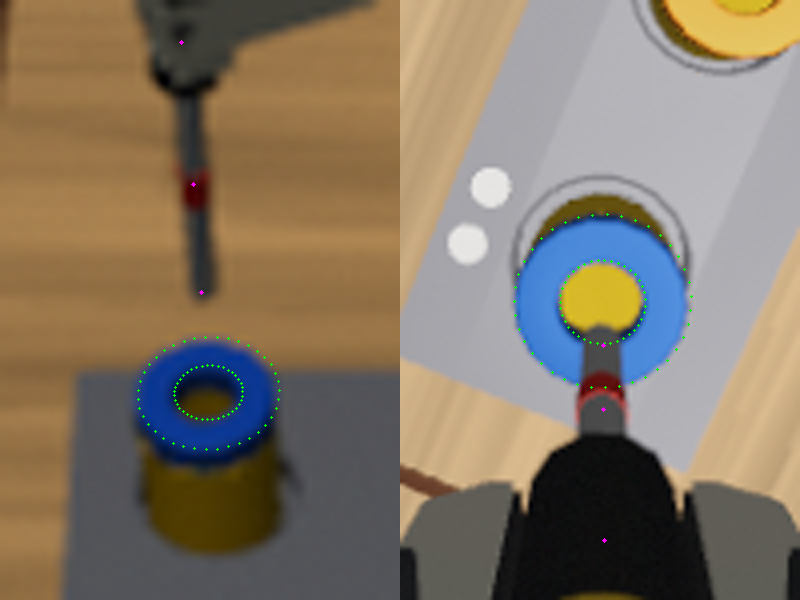

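Wrist crop: the tip (603,345) lies as predicted, the blue hole is centred at (602,302), and the cap ring fits. The scene crop agrees. Lowering slowly to TCP z 0.160 (tip 0.029, band centre 0.089).

>>> {"name": "apply_moves", "arguments": {"series": [{"jaw": 1,"linear": [0.02,0,0.0004],"roll": 0},{"jaw": 1,"linear": [0.04,0,0.0004],"roll": 0},{"jaw": 1,"linear": [0.06,0,0.0004],"roll": 0},{"jaw": 1,"linear": [0.08,0,0.0004],"roll": 0},{"jaw": 1,"linear": [0.1,0,0.0004],"roll": 0},{"jaw": 1,"linear": [0.12,0,0.0004],"roll": 0},{"jaw": 1,"linear": [0.14,0,0.0004],"roll": 0},{"jaw": 1,"linear": [0.16,0,0.0004],"roll": 0},{"jaw": 1,"linear": [0.175,0,0.0004],"roll": 0},{"jaw": 1,"linear": [0.19,0,0.0004],"roll": 0},{"jaw": 1,"linear": [0.2,0,0.0004],"roll": 0},{"jaw": 1,"linear": [0.2,0,0.0004],"roll": 0},{"jaw": 1,"linear": [0.2,0,0.0004],"roll": 0},{"jaw": 1,"linear": [0.2,0,0.0004],"roll": 0}]}}

```text
t: 21.88
tool_pos: [0.5065, -0.0477, 0.1609]
orientation: [0.899, 1.375, -0.902]
force: [0.9, -0.3, -1.4]
opening: 0.0235
```

```bash
python3 - <<'E'
from h import *
R,p,s=tool();print(p,s["opening"],s["force"],R[:,0].round(4))
out=[]
t=[.506,-.0477,.089]
band=p+R@np.array([.071,0,0]);print(band)
for n in("scene","wrist"):
    c=read_camera(n);im=c["pixels"].copy()
    f=(lambda P:proj(c,P)) if n=="scene" else (lambda P:wproj(c,P,R,p))
    g=f(t);k=10 if n=="scene" else 6; w,h=(40,50) if n=="scene" else (66,83)
    x0=int(g[0]-w/2);y0=int(g[1]-h/2)
    o=cv2.resize(im[y0:y0+h,x0:x0+w],None,fx=k,fy=k,interpolation=cv2.INTER_CUBIC)[:495]
    D=lambda P:tuple(int(v) for v in ((np.array(f(P))-[x0,y0]+.5)*k))
    for r in (.027,.013):
        for a in np.linspace(0,2*np.pi,40): cv2.circle(o,D([t[0]+r*np.cos(a),t[1]+r*np.sin(a),t[2]]),1,(0,255,0),-1)
    cv2.circle(o,D(band),2,(255,0,255),-1); out.append(o)
cv2.imwrite("pics/c5.png",np.hstack(out))
E
```

```text
[ 0.5065197  -0.04768553  0.16085523] 0.023527881357056767 [ 0.93409429 -0.30753951 -1.44320326] [ 1.0e-04 -2.3e-03 -1.0e+00]
[ 0.50652694 -0.04785077  0.08985542]
```

View pics/c5.png

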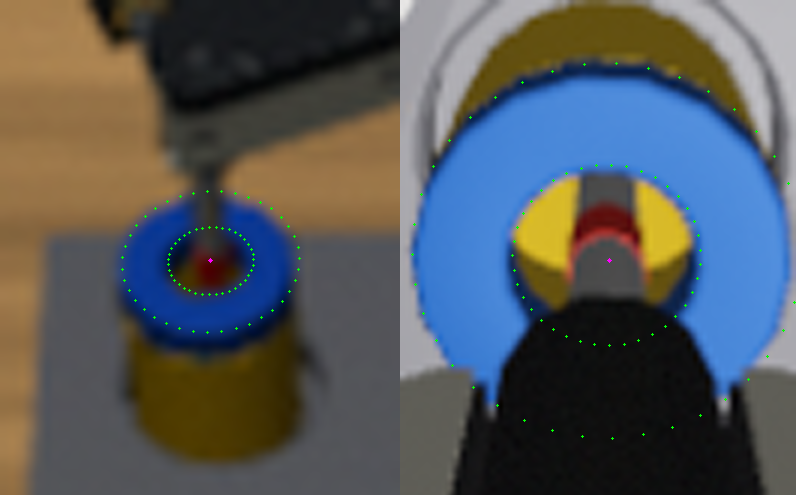

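Hole centre is at about (602,262) in the wrist crop and the rod at (606,260), so the rod is ~0.6 mm off. I'll check the band height numerically, since I've used up the picture viewings.

```bash
python3 - <<'E'
from h import *
R,p,s=tool()
for n in("scene","wrist"):
    c=read_camera(n);im=c["pixels"].astype(int)
    f=(lambda P:proj(c,P)) if n=="scene" else (lambda P:wproj(c,P,R,p))
    cam=-w2c(c)[0].T@w2c(c)[1] if n=="scene" else R@c["tool_from_camera"][:3,3]+p
    d=cam-p;d[2]=0;d/=np.linalg.norm(d)
    for h in(.0,.052,.06,.068,.085): print(n,"tip+%.3f"%h,"front",(f(p+[0,0,h-.131]+.005*d)).round(1))
    t=np.array([.506,-.0477,.089])
    print("hole far/near",f(t-.013*d).round(1),f(t+.013*d).round(1),"cap far/near",f(t-.027*d).round(1),f(t+.027*d).round(1))
    u=f(p+[0,0,-.071]).round().astype(int);print(u)
    for v in range(u[1]-(10 if n=="scene" else 36),u[1]+(11 if n=="scene" else 14)):
        print(v,*im[v,u[0]-1],'|',*im[v,u[0]], end=" ; " if v%3 else "\n")
    print()
E
```

```text
scene tip+0.000 front [226.7 192.3]
scene tip+0.052 front [225.8 182.4]
scene tip+0.060 front [225.7 180.9]
scene tip+0.068 front [225.6 179.3]
scene tip+0.085 front [225.3 175.8]
hole far/near [225.3 176.2] [225.9 183. ] cap far/near [225.  172.7] [226.2 186.7]
[226 180]
170 42 48 48 | 40 46 46 ; 171 36 38 37 | 35 39 41
172 49 48 48 | 46 51 54 ; 173 52 52 51 | 45 47 50 ; 174 53 53 52 | 44 44 44
175 52 52 52 | 46 45 44 ; 176 52 53 52 | 46 46 46 ; 177 52 53 52 | 47 47 46
178 50 51 63 | 46 47 46 ; 179 30 31 78 | 31 32 57 ; 180 7 10 80 | 5 8 65
181 2 8 71 | 2 3 67 ; 182 12 24 67 | 16 16 63 ; 183 86 45 45 | 96 43 41
184 134 53 15 | 140 54 14 ; 185 147 56 11 | 147 56 12 ; 186 146 58 16 | 143 56 15
187 104 40 9 | 101 39 9 ; 188 52 19 3 | 53 20 6 ; 189 48 38 26 | 43 42 41
190 25 54 62 | 17 56 67 ; 
wrist tip+0.000 front [261.5 176.8]
wrist tip+0.052 front [261.6 189.5]
wrist tip+0.060 front [261.6 191.9]
wrist tip+0.068 front [261.6 194.5]
wrist tip+0.085 front [261.6 200.6]
hole far/near [261.2 212.3] [261.1 182.1] cap far/near [261.2 227.7] [261.  165.3]
[262 198]
162 18 82 100 | 18 82 10
[... 612 characters left out ...]
 103 79 69 ; 185 75 74 75 | 76 75 76 ; 186 75 75 75 | 75 74 76
187 75 75 75 | 75 74 76 ; 188 59 60 81 | 63 63 81 ; 189 30 32 90 | 35 36 90
190 16 18 94 | 17 18 94 ; 191 13 15 92 | 16 19 94 ; 192 12 15 93 | 16 17 94
193 37 42 155 | 32 37 145 ; 194 65 66 132 | 65 66 125 ; 195 76 75 76 | 76 75 76
196 76 74 75 | 76 75 76 ; 197 75 74 75 | 76 76 76 ; 198 76 76 75 | 76 76 76
199 75 74 75 | 76 76 76 ; 200 76 75 75 | 76 75 76 ; 201 76 75 75 | 77 76 77
202 76 74 76 | 75 75 76 ; 203 70 69 70 | 76 75 77 ; 204 42 42 42 | 48 48 48
205 14 14 13 | 15 14 12 ; 206 15 14 15 | 15 17 15 ; 207 14 14 14 | 14 13 11
208 15 16 14 | 16 17 15 ; 209 14 14 13 | 15 16 13 ; 210 14 14 12 | 15 16 16
211 14 15 13 | 15 15 14 ;
```

Band edges agree with the tool pose within ~0.5 px in both cameras. Against the rod, the hole lies ~0.6 mm in tool -y and ~0.8 mm in +z. Fine correction:

>>> {"name": "apply_moves", "arguments": {"series": [{"jaw": 1,"linear": [0.0015,-0.001,0.0013],"roll": 0},{"jaw": 1,"linear": [0.0015,-0.001,0.0013],"roll": 0},{"jaw": 1,"linear": [0.0015,-0.001,0.0013],"roll": 0},{"jaw": 1,"linear": [0.0015,-0.001,0.0013],"roll": 0},{"jaw": 1,"linear": [0.0015,-0.001,0.0013],"roll": 0},{"jaw": 1,"linear": [0.0015,-0.001,0.0013],"roll": 0}]}}

```text
t: 22.82
tool_pos: [0.5061, -0.0486, 0.1597]
orientation: [0.899, 1.375, -0.902]
force: [0.3, -0.3, -2.3]
opening: 0.0237
```

```bash
python3 - <<'E'
from h import *
R,p,s=tool();c=read_camera("wrist");im=c["pixels"].astype(int)
print(p,R[:,0].round(4),s["opening"],s["force"],s["dq"].round(4))
b,g,r=im[...,0],im[...,1],im[...,2]
blue=((b>120)&(b>r+60)).astype(np.uint8);n,l,st,ce=cv2.connectedComponentsWithStats(blue)
i=1+st[1:,4].argmax();print("cap",st[i])
red=(r>g+30)&(r>b+30)&(g<70);ys,xs=np.where(red[180:205,240:285]);print("red x",xs.min()+240,xs.max()+240,"y",ys.min()+180,ys.max()+180)
for v in(185,187,190): 
    row=blue[v,225:300];q=np.where(row[1:]!=row[:-1])[0]+226;print(v,"blue edges",q)
    print(" rod",wproj(c,p-[0,0,.071],R,p).round(1))
print("pred band top centre",wproj(c,p-[0,0,.063],R,p).round(1),"axis at cap top",wproj(c,[p[0],p[1],.089],R,p).round(1))
E
```

```text
[ 0.50608788 -0.04856688  0.15965509] [-4.0e-04 -2.2e-03 -1.0e+00] 0.023734851657347705 [ 0.29592114 -0.34633652 -2.26822512] [-0.0003 -0.0002 -0.0003  0.0002 -0.0002 -0.001 ]
cap [ 230  167   63   55 1776]
red x 256 266 y 189 196
185 blue edges [232 253 271 291]
 rod [261.6 197.8]
187 blue edges [231 250 273 292]
 rod [261.6 197.8]
190 blue edges [231 248 275 293]
 rod [261.6 197.8]
pred band top centre [261.6 200.6] axis at cap top [261.6 197.9]
```

Rod x 261 vs hole 261.4; rod v 197.9 vs cap centre ≈198.3: centred within ~0.5 mm. Arm still. Handing in.

```bash
python3 -c "
from plant import *
print(close_job())"
```

```text
the job is handed in; nothing more can be done
None
```

The job is handed in at about 23 s of the 72 s allowed. The orange-capped can is in the one-dot pocket and the blue-capped can, placed second, is in the two-dot pocket. The small probe is held through the blue cap's hole. I moved nothing else.

- **Cans:** At release the gripper was 9 mm above its pick-up height for both cans, as expected for a can fully down. Both caps then measured within about 2 mm of their pocket centres.
- **Centring and hold:** The rod was within about 0.5 mm of the hole centre, tilted about 0.002 rad, and the arm was still. The wrist force reading was about 2 N, and nothing showed the probe touching a can.
- **Band height:** By the tool pose, the band centre is at 88.7 mm and the cap's top face at 89 mm. The cameras disagreed slightly: the scene view put the probe 2–3 mm higher and the wrist view up to about 2 mm lower. Either would still be within the band's ±8 mm.
- **Not checked by eye:** I had used all 12 picture views before the final correction of about 1 mm, so I checked that one only by numbers from the wrist image and arm state.

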